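Roll a round bar into the V-block and slide it up to the end stop

ROBOT

A 7-joint arm with a two-finger parallel gripper is mounted at the origin on a cart in front of the work surface, level with it; the furniture and walls round the work are solid. World frame = base frame: x ahead of the robot, y to its left, z up, the work surface at z = 0. Lengths are in m, angles in rad, forces in N, time in s.
With the tool pointing down it reaches from about 0.4 to 0.85 m from the base axis. Payload 4.5 kg.
Tool frame: the origin (TCP) lies where the fingers leave the gripper's body, on its centre line; the fingertips stand 64 mm ahead of it and the grasp point (between the pads) lies 45 mm ahead of it; z points along the fingers, y is the line along which they close (so a half turn about z gives the same grasp; the last joint's range is limited). The gripper opens to 88 mm and grips with 3 to 60 N. Pads are 18 mm wide; open, the fingers measure 123 mm over their backs; the gripper's body (75 mm by 187 mm) begins 45 mm behind the grasp point.
Start: joints at [1.249, 0.689, -0.195, 1.565, 0.157, 0.902, -0.215], TCP at [0.218, -0.586, 0.303] pointing down, gripper open.
Joint ranges: [-3.01, 3.01], [-0.46, 2.08], [-1.47, 1.51], [0.13, 2.56], [-1, 4.14], [0.04, 2.09], [-2.66, 2.66]. Speed limits (rad/s): [2.57, 2.57, 3.14, 3.14, 3.14, 3.14, 3.14].

INTERFACE

Orientations are given as a rotation vector (axis times angle).
In Python, from station import arm, imaging, workorder, find_in, regions_of gives the robot as it stands. The module is installed in compiled form; this text tells all that it offers.
- The arm moves only by the shell command python3 -m creep 'ROWS' [FORCE]. ROWS is JSON, a list of rows, each a list of 7 numbers: the shift along the tool's x, y, z in mm, then the turn, a rotation vector about the tool's x, y, z in degrees, then the opening, from 0 (shut) to 1 (fully open). In form: [[tx, ty, tz, rx, ry, rz, claw], ...]. A call has exactly 5 rows; each row shifts and turns the commanded pose from where the row before left it, along the tool's axes as they then stand; what a row does not reach is not made up. A row lasts 1/12 s, in which the tool goes at most 41.7 mm and 7.16 degrees, less where a joint would pass 70% of its speed; a pose out of reach is approached as far as the arm can. A call with a gripper value outside its range is refused whole. The fingers move at their own pace and stop on an object; FORCE is the grip in N (left out, the last holds). Time passes only in rows, so rows that do not move let the fingers close, or fill a call up. It gives the time, the measured TCP pose, the force, the opening and the grip force at its end, in the units of the state.
- arm.observe(): the state, without advancing time (a new reading comes with each control period).
- imaging.get_image(name): name is "scene" or "side" or "wrist"; returns the picture (384x512x3 uint8, red, green, blue); there is no depth.
- imaging.get_calibration(name): a dict with "camera_matrix" (3x3 intrinsics, pixels), "eye" and "rotation" of the camera in the world; the wrist camera has in their place "T_tool_cam" (4x4, takes a point from camera to tool coordinates, whose origin is the TCP and whose axes are the flange's). Camera axes: x right, y down, z forward; pixel columns grow to the right and rows downward; lengths in m; the calibration is good to about 2 mm. A picture is of the moment at which its call begins: read the wrist's pose just before it. get_calibration takes no time and is no camera call.
- workorder.finish_job(): hands the job in; it is judged then, once.
Trained networks look in the newest picture that a camera, given by its name, has taken for a name from the list of things; names that differ only in an ending like _2 or _b are one class to them, and where a whole thing is asked for, a point or a joint stands for the part that bears it (a point fixed in the world has none). Each returns a list of dicts, best first, with "confidence" (0 to 1); they miss things now and then, are a little off and sometimes report something else, mostly with a low value. They report only what shows in the picture. A call takes as long as a camera call. They do not tell look-alikes from the thing itself.
- find_in(query, camera): "location" ([x, y, z] in m, in world coordinates, good to about 4 mm: the middle of the surface that is visible of it).
- regions_of(query, camera): "mask" (384x512 bool, what is visible of it).
The state is a dict: "t": time; "qpos": joint angles; "joint_vel": joint speeds; "joint_efforts": joint torques, N m; "position": TCP position; "tcp_rot": TCP orientation; "ft_force": force on the tool from outside, world axes, zero at the start; "torque": the same for the moment, N m; "finger_gap": finger opening in m; "finger_force": force on a finger pad.
Only numpy, scipy, OpenCV 4.12 (cv2) and the standard library are available. Lean on these libraries where they do the work, as an engineer would, in place of code of your own. Each camera call takes 0.05 s, during which the arm holds its last target. There are 200 camera calls.

TASK

Roll the round wooden bar along the bench by its side, up the ramp of the metal V-block and over the lip until it lies in the groove; then push on its end to slide it along the groove until its other end touches the upright end stop, so that it is ready for drilling. Only push it with the fingertips or the outside of the fingers: do not pick it up. Leave the jar, the glass vial and the loupe standing where they are.

Things in the scene. Friction and masses are not known exactly. Their poses are not given: they have to be found in the camera images.
- bar: loose plain smooth (waxed) wooden round bar, flat ends, diameter 40 mm, length 130 mm, about 0.12 kg, lying on the bench on the ramp side of the V-block, its axis within about 9 degrees of the groove's. Origin at its centre (20 mm above the bench at the start, 26 mm in the groove); its y axis is the bar's axis (x and z turn as it rolls). Rolls when pushed at its side, and back down the ramp if let go there.
- v_block: dark steel V-block fixed to the bench. Origin on the bench directly below the bottom line of the groove; x across the groove, away from ramp and robot; y along the groove towards the end stop; z up. It spans x -78 to 46, y -125 (open end) to 112 mm. A bar lying in the groove against the stop has its centre at x 0, y 35, z 26 mm; before it is slid the gap to the stop is about 25 to 75 mm.
- lip (a point): middle of the V-block's lip, at x -15.5, y 0, z 11 mm in the block's frame. The ramp rises straight from the bench at x -78 to the lip (11 mm high, x -17 to -14); then the near flank goes down at 30 degrees to the bottom of the V, 3 mm high at x 0; the far flank rises at 30 degrees to 24.5 mm at x 37; level top to x 46.
- stop (a point): point on the face of the end stop that the bar's end shall touch, at x 0, y 100, z 26 mm in the block's frame. The stop is an upright dark steel plate 12 mm thick, 45 mm high, from x -16 to 46 mm, its face square to the groove.
- jar: white screw-lid jar, 48 mm wide, 42 mm high, loose bystander on the +y side of the bar's way. Origin at the centre of its underside.
- vial: small glass vial, 24 mm wide, 44 mm high, loose bystander on the -y side of the bar's way. Origin at the centre of its underside.
- eyepiece: black loupe (eyeglass), 34 mm wide, 30 mm high, loose bystander behind the V-block. Origin at the centre of its underside.
Mind the look-alikes: they are no part of the job. There is more than one size of the bar; the job needs the smaller.

How it is judged:
By the outcome, as a careful person would: the job done as asked, in the order asked, and still so for the second after the job is handed in, with the robot touching nothing.
It also fails if it takes over 70 s, if anything falls off the work surface, if the arm or the gripper's body presses on something with over 40 N, if the wrist force passes 120 N, or if a joint passes its speed limit or range.

## Working session

There is one attempt and no reset: what is moved stays moved. The work goes in short steps, Python scripts to look and compute and a shell command to move; the robot and the scene stay as the last step left them, time stands still between calls to the robot, and variables do not carry over. Pictures are saved under pics/ and viewed, at most 10 in all, crops included, and the job is handed in when it is done.

```bash
mkdir -p pics; cat > h.py <<'E'
import numpy as np, cv2
from scipy.spatial.transform import Rotation as R
from station import arm, imaging, workorder, find_in, regions_of
def snap(cam,name):
    im=imaging.get_image(cam); cv2.imwrite(f'pics/{name}.png',im[:,:,::-1]); return im
def ray(cam,uv,z):
    c=imaging.get_calibration(cam);K=np.array(c['camera_matrix'])
    uv=np.atleast_2d(uv).astype(float)
    d=np.c_[uv,np.ones(len(uv))]@np.linalg.inv(K).T
    Rm=np.array(c['rotation']);e=np.array(c['eye'])
    d=d@Rm.T
    return e+d*((z-e[2])/d[:,2])[:,None]
def proj(cam,P):
    c=imaging.get_calibration(cam);K=np.array(c['camera_matrix'])
    p=(np.atleast_2d(P)-np.array(c['eye']))@np.array(c['rotation'])
    p=p@K.T; return p[:,:2]/p[:,2:]
E
python3 - <<'E'
from h import *
np.set_printoptions(precision=3,suppress=True)
s=arm.observe(); print(s['t'],s['position'],s['tcp_rot'])
for c in('scene','side'):
    im=snap(c,c+'0'); k=imaging.get_calibration(c); print(c,k['eye'],np.array(k['rotation'])[:,2])
    for q in('bar','v_block','stop','jar','vial','eyepiece'):
        print(c,q,[(np.round(d['location'],3),round(d['confidence'],2),proj(c,d['location']).round()[0]) for d in find_in(q,c)])
a=cv2.imread('pics/scene0.png');b=cv2.imread('pics/side0.png')
E
```

```text
0.0 [ 0.217 -0.585  0.302] [-3.09  -0.556  0.001]Traceback (most recent call last):
  File "<stdin>", line 5, in <module>
IndexError: too many indices for array: array is 1-dimensional, but 2 were indexed
```

View pics/scene0.png

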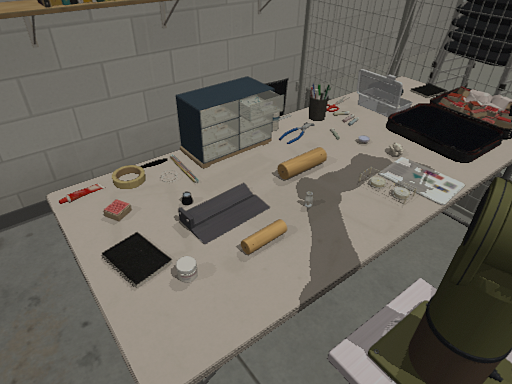

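The scene shows the V-block at about (225,212), a bar in front at (265,236), a larger bar at (302,163), the jar at (186,268), the vial at (308,199) and the loupe at (187,198). The calibration rotation is a rotation vector, so I'll fix the helper.

```bash
sed -i "s/Rm=np.array(c\['rotation'\])/Rm=R.from_rotvec(c['rotation']).as_matrix()/; s/@np.array(c\['rotation'\])/@R.from_rotvec(c['rotation']).as_matrix()/" h.py
python3 - <<'E'
from h import *
np.set_printoptions(precision=3,suppress=True)
for c in('scene','side'):
    im=snap(c,c+'1'); k=imaging.get_calibration(c); print(c,k['eye'])
    for q in('bar','v_block','jar','vial','eyepiece'):
        print(c,q,[(np.round(d['location'],3),round(d['confidence'],2),proj(c,d['location']).round()[0]) for d in find_in(q,c)])
    m=regions_of('bar',c)
    print([(round(d['confidence'],2),d['mask'].sum(),np.argwhere(d['mask']).mean(0)) for d in m])
    np.save(f'm_{c}.npy',np.array([d['mask'] for d in m]))
    np.save(f'v_{c}.npy',np.array([d['mask'] for d in regions_of('v_block',c)]))
E
```

```text
scene [-0.063  0.524  0.692]
scene bar [(array([ 0.64 , -0.227,  0.046]), 0.76, array([302., 162.])), (array([0.472, 0.297, 0.041]), 0.67, array([185., 267.])), (array([0.456, 0.08 , 0.033]), 0.62, array([264., 235.])), (array([0.616, 0.101, 0.013]), 0.43, array([223., 211.]))]
scene v_block [(array([0.619, 0.107, 0.007]), 0.83, array([220., 213.]))]
scene jar [(array([0.475, 0.297, 0.043]), 0.57, array([185., 266.]))]
scene vial [(array([ 0.505, -0.124,  0.026]), 0.43, array([307., 199.]))]
scene eyepiece [(array([0.723, 0.156, 0.02 ]), 0.51, array([187., 197.]))]
[(0.71, np.int64(806), array([162.447, 302.007])), (0.68, np.int64(134), array([198.604, 308.604])), (0.62, np.int64(753), array([236.39 , 262.932]))]
side [0.594 0.765 0.525]
side bar [(array([ 0.658, -0.191,  0.046]), 0.86, array([238., 149.])), (array([0.467, 0.096, 0.036]), 0.77, array([311., 212.]))]
side v_block [(array([0.614, 0.117, 0.009]), 0.67, array([247., 224.]))]
side jar [(array([0.488, 0.308, 0.042]), 0.89, array([312., 278.]))]
side vial [(array([ 0.507, -0.123,  0.027]), 0.46, array([289., 168.]))]
side eyepiece []
[(0.89, np.int64(683), array([147.802, 239.354])), (0.85, np.int64(717), array([212.888, 311.307])), (0.25, np.int64(3390), array([222.599, 245.982]))]
```

```bash
sleep 6; ls pics
```

```text
scene0.png
scene1.png
side1.png
```

Two candidates for the bar: (264,236) in scene, (311,212) in side, against (302,162) / (239,148). The near one should be the smaller and lies on the ramp side. I'll confirm it in an enlarged crop.

```bash
python3 - <<'E'
import cv2,numpy as np
a=cv2.imread('pics/scene1.png')[140:290,160:340];b=cv2.imread('pics/side1.png')[130:300,170:350]
cv2.imwrite('pics/c1.png',cv2.resize(a,None,fx=4,fy=4,interpolation=cv2.INTER_CUBIC)[:600])
cv2.imwrite('pics/c2.png',cv2.resize(b,None,fx=3.5,fy=3.5,interpolation=cv2.INTER_CUBIC)[:600])
E
```

```text
(no output)
```

View pics/c1.png

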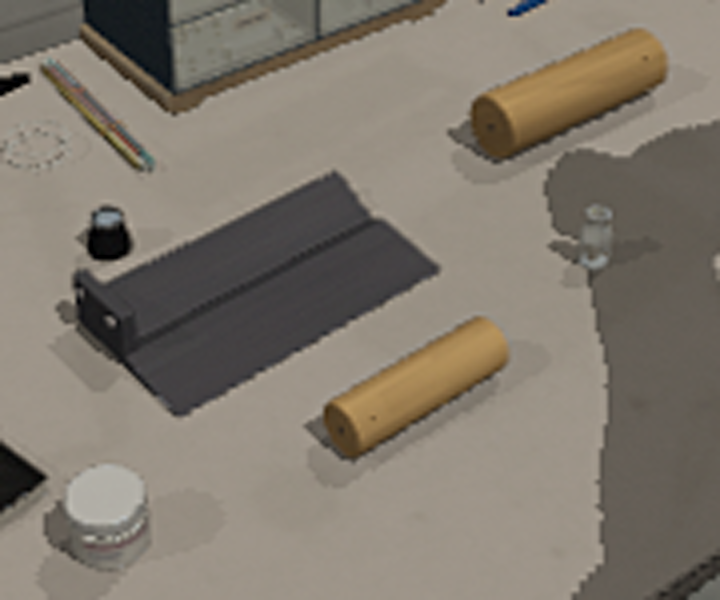

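View pics/c2.png

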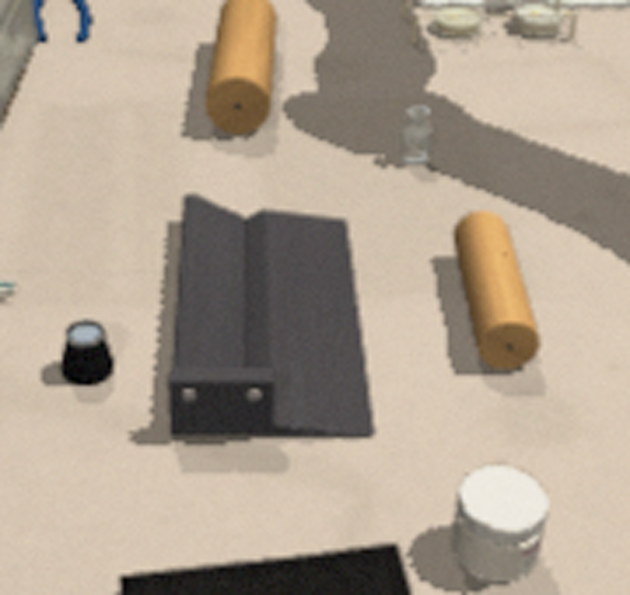

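The near bar is clearly the smaller one, lying on the ramp side. The larger one at the far right is the look-alike. Next I'll fit the poses of the bar and block.

```bash
cat > fit.py <<'E'
from h import *
from scipy.optimize import least_squares, minimize
def cyl(p,r=.02,L=.13,z=.02):
    a=np.linspace(0,2*np.pi,40); s=np.repeat([-L/2,L/2],40); a=np.r_[a,a]
    x=r*np.cos(a); zz=z+r*np.sin(a); c,sn=np.cos(p[2]),np.sin(p[2])
    return np.c_[p[0]+c*x-sn*s, p[1]+sn*x+c*s, zz]
def hullmask(cam,P):
    S=4; m=np.zeros((384*S,512*S),np.uint8)
    h=cv2.convexHull(((proj(cam,P)+.5)*S).astype(np.float32)).astype(np.int32); cv2.fillConvexPoly(m,h,1)
    return cv2.resize(m.astype(np.float32),(512,384),interpolation=cv2.INTER_AREA)
def fitbar(masks,p0,z=.02):
    f=lambda q: sum(np.abs(hullmask(c,cyl(q*[.01,.01,.1],z=z))-m).sum() for c,m in masks.items())
    q=np.array(p0)/[.01,.01,.1]
    for _ in range(2):
        r=minimize(f,q,method='Nelder-Mead',options=dict(initial_simplex=q+np.vstack([np.zeros(3),np.eye(3)*.7])));q=r.x
    return q*[.01,.01,.1],r.fun
E
python3 - <<'E'
from fit import *
np.set_printoptions(precision=4,suppress=True)
ms=np.load('m_scene.npy');md=np.load('m_side.npy')
for n,M in(('both',{'scene':ms[2],'side':md[1]}),('scene',{'scene':ms[2]}),('side',{'side':md[1]})):
    print(n,*fitbar(M,[.462,.088,0.1]))
B=np.array([[-78,-125,0],[-78,112,0],[46,-125,24.5],[-15.5,-125,11],[-16,112,45],[46,112,45]])/1000
c1=lambda x,y:(160+x/4,140+y/4)
c2=lambda x,y:(170+x/3.5,130+y/3.5)
obs={'side':[c2(347,220),c2(373,434),c2(188,197),c2(265,212),c2(273,380),c2(172,380)],
 'scene':[c1(438,268),c1(182,414),c1(335,173),c1(380,220),c1(124,322),c1(77,270)]}
def T(p,P): 
    return P@R.from_euler('z',p[2]).as_matrix().T+[p[0],p[1],0]
for cs in(['side','scene'],['side'],['scene']):
    f=lambda p:np.concatenate([(proj(c,T(p,B))-np.array(obs[c])).ravel() for c in cs])
    r=least_squares(f,[.62,.1,0.1],x_scale=[.01,.01,.1],loss='soft_l1'); print(cs,r.x,f(r.x).round(1))
E
```

```text
both [0.4634 0.0718 0.038 ] 105.25
scene [0.4631 0.0722 0.0204] 55.8125
side [0.4639 0.0716 0.0577] 43.125
['side', 'scene'] [0.6308 0.0988 0.071 ] [ 0.1 -0.3  1.1  0.3 -1.  -1.6  0.3 -1.5  1.  -0.3 -0.5 -0.3  0.8  0.3
 -1.   1.  -0.4 -1.5  1.3 -0.6 -1.1 -1.  -1.9  0.5]
['side'] [0.6313 0.1001 0.066 ] [ 0.2  0.1  0.7  0.9 -1.  -1.4  0.3 -1.2  0.4  0.1 -1.1  0. ]
['scene'] [0.6298 0.0979 0.08  ] [ 1.1  0.  -0.   1.1 -0.3 -1.6  1.6 -0.7 -0.4 -0.8 -1.4  0.8]
```

```bash
python3 -m creep '[[0,0,0,0,0,5.43,1],[0,0,0,0,0,5.43,1],[0,0,0,0,0,5.44,1],[10,-12,0,0,0,0,1],[20,-24,0,0,0,0,1]]'
python3 -m creep '[[20,-24,0,0,0,0,1],[20,-24,0,0,0,0,1],[20,-24,0,0,0,0,1],[20,-24,0,0,0,0,1],[20,-24,0,0,0,0,1]]'
python3 -m creep '[[20,-24,0,0,0,0,1],[20,-24,0,0,0,0,1],[20,-24,0,0,0,0,1],[20,-24,0,0,0,0,1],[20,-24,0,0,0,0,1]]'
cat > st.py <<'E'
from h import *
np.set_printoptions(precision=1,suppress=True)
import sys
Bp=np.array([.631,.099]);yaw=.071
s=arm.observe();M=R.from_rotvec(s['tcp_rot']).as_matrix();p=np.array(s['position'])
c,sn=np.cos(yaw),np.sin(yaw);d=p[:2]-Bp
print('t %.2f'%s['t'],'block-frame TCP mm',np.array([c*d[0]+sn*d[1],-sn*d[0]+c*d[1]])*1e3,'tip z %.1f'%((p[2]-.064)*1e3),'xang %.2f'%np.degrees(np.arctan2(M[1,0],M[0,0])),'zaxis',M[:,2].round(3),'F',np.array(s['ft_force']),'world',p*1e3, 'q',np.round(s['qpos'],2))
E
python3 st.py
```

```text
t: 1.27
position: [0.242, -0.5505, 0.3027]
tcp_rot: [3.137, 0.101, -0.003]
ft_force: [0.9, -1.1, 0.6]
finger_gap: 0.0881
finger_force: 0.0
t: 1.68
position: [0.337, -0.4198, 0.3029]
tcp_rot: [3.139, 0.112, 0.001]
ft_force: [0.0, 0.0, -0.7]
finger_gap: 0.0882
finger_force: 0.0
t: 2.1
position: [0.4283, -0.2929, 0.3029]
tcp_rot: [3.139, 0.112, 0.001]
ft_force: [0.1, -0.9, -0.1]
finger_gap: 0.0882
finger_force: 0.0
t 2.10 block-frame TCP mm [-230.  -376.5] tip z 238.9 xang 4.09 zaxis [ 0. -0. -1.] F [ 0.1 -0.9 -0.1] world [ 428.3 -292.9  302.9] q [ 0.6  0.6 -0.1  1.9  0.1  0.7 -1.1]
```

```bash
python3 -m creep '[[1,-36,10,0,0,0,1],[1,-36,10,0,0,0,1],[1,-36,10,0,0,0,1],[1,-36,10,0,0,0,1],[1,-36,10,0,0,0,1]]' >/dev/null
python3 -m creep '[[1,-36,10,0,0,0,1],[1,-36,10,0,0,0,1],[1,-36,10,0,0,0,1],[1,-36,10,0,0,0,1],[1,-36,10,0,0,0,1]]'>/dev/null
python3 -m creep '[[0,0,20,0,0,0,1],[0,0,20,0,0,0,1],[0,0,20,0,0,0,1],[0,0,20,0,0,0,1],[0,0,0,0,0,0,1]]' >/dev/null
python3 st.py
python3 - <<'E'
from fit import *
snap('side','s2')
m=regions_of('bar','side'); print([(d['confidence'],d['mask'].sum(),np.argwhere(d['mask']).mean(0)) for d in m])
E
```

```text
t 3.35 block-frame TCP mm [-215.6  -16.8] tip z 61.0 xang 4.13 zaxis [-0. -0. -1.] F [-0.   0.6 -0.1] world [417.1  66.9 125. ] q [-0.3  0.8 -0.   2.3 -0.   0.  -1.7]
[(0.65, np.int64(671), array([147.6557377 , 239.00745156])), (0.6, np.int64(669), array([212.25859492, 311.34678625]))]
```

View pics/s2.png

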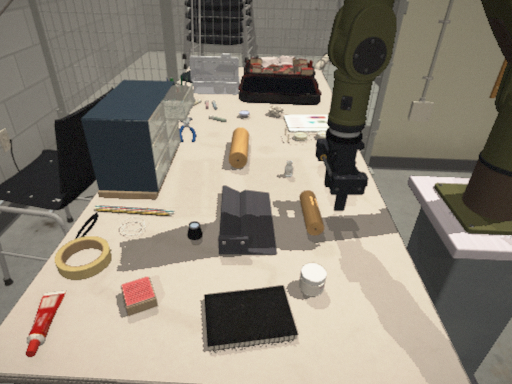

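The gripper stands at (345,185), behind the bar at (311,213), and everything is clear. Now I'll lower it behind the bar.

```bash
python3 -m creep '[[7,-2,0,0,0,0,1],[0,0,15,0,0,0,1],[0,0,15,0,0,0,1],[0,0,10,0,0,0,1],[0,0,0,0,0,0,1]]'; python3 st.py; python3 -c "
from h import *;print(np.round(arm.observe()['qpos'],3))"
```

```text
t: 3.87
position: [0.4348, 0.0708, 0.095]
tcp_rot: [3.137, 0.113, -0.036]
ft_force: [-0.3, 0.6, 0.7]
finger_gap: 0.0888
finger_force: 0.0
t 3.87 block-frame TCP mm [-197.7  -14.2] tip z 31.0 xang 4.11 zaxis [-0. -0. -1.] F [-0.3  0.6  0.7] world [434.8  70.8  95. ] q [-0.3  0.9 -0.   2.2  0.2  0.  -2. ]
[-0.255  0.889 -0.016  2.233  0.217  0.044 -1.981]
```

```bash
python3 -m creep '[[0,0,-10,0,0,0,1],[0,0,-3,0,-5,0,1],[0,0,0,0,-5,0,1],[0,0,0,0,-5,0,1],[0,0,0,0,0,0,1]]' >/dev/null; python3 st.py; python3 -c "
from h import *;print(np.round(arm.observe()['qpos'],3))"
```

```text
t 4.28 block-frame TCP mm [-196.   -14.3] tip z 44.7 xang 3.96 zaxis [-0.3 -0.  -1. ] F [ 1.5 -1.1 -0.2] world [436.5  70.8 108.7] q [-0.1  0.9 -0.2  2.   0.2  0.5 -1.9]
[-0.131  0.9   -0.176  2.025  0.173  0.511 -1.925]
```

```bash
python3 -m creep '[[3,0,8,0,0,0,1],[3,0,8,0,0,0,1],[3,0,8,0,0,0,1],[3,0,8,0,0,0,1],[0,0,0,0,0,0,1]]' >/dev/null; python3 st.py
python3 - <<'E'
from fit import *
snap('side','s3')
m=[d for d in regions_of('bar','side') if abs(np.argwhere(d['mask']).mean(0)-[212,311]).max()<15]
if m: print(m[0]['mask'].sum(),fitbar({'side':m[0]['mask']},[.463,.072,.04]))
a=cv2.imread('pics/s3.png')[130:280,210:390];cv2.imwrite('pics/c3.png',cv2.resize(a,None,fx=4,fy=4,interpolation=cv2.INTER_CUBIC))
E
```

```text
t 4.70 block-frame TCP mm [-197.8  -14.4] tip z 8.2 xang 4.09 zaxis [-0.3 -0.  -1. ] F [-0.   0.4  0.4] world [434.8  70.6  72.2] q [-0.1  1.  -0.2  2.   0.2  0.4 -1.9]
662 (array([0.46425136, 0.07277634, 0.05395582]), np.float64(117.4375))
```

View pics/c3.png

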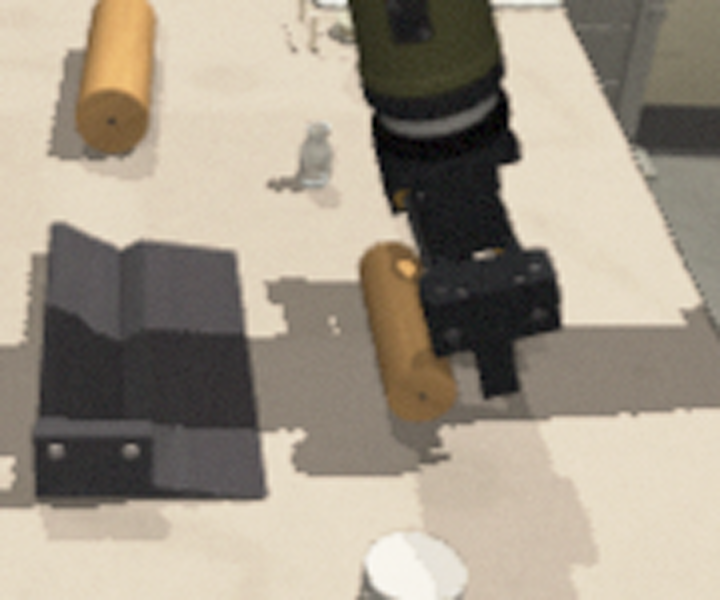

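The bar lies next to the fingers, undisturbed, at crop (410,330), about 10 mm ahead of them. Now I'll push slowly forward.

```bash
python3 -m creep '[[4,0,-1,0,0,0,1],[6,0,-1.6,0,0,0,1],[6,0,-1.6,0,0,0,1],[6,0,-1.6,0,0,0,1],[5,0,-1.3,0,0,0,1]]' >/dev/null; python3 st.py
python3 -m creep '[[5,0,-1.2,0,1.5,0,1],[5,0,-1.1,0,1.5,0,1],[5,0,-1,0,1.5,0,1],[5,0,-0.9,0,1.5,0,1],[5,0,-0.8,0,1.5,0,1]]' >/dev/null
python3 -m creep '[[5,0,-0.6,0,1.5,0,1],[5,0,-0.5,0,1.5,0,1],[5,0,-0.4,0,1.5,0,1],[5,0,-0.2,0,1.5,0,1],[3,0,0,0,1.5,0,1]]' >/dev/null; python3 st.py
python3 - <<'E'
from fit import *
snap('side','s4');snap('scene','e4')
for c in('side','scene'):
  for d in regions_of('bar',c):
    print(c,round(d['confidence'],2),d['mask'].sum(),np.argwhere(d['mask']).mean(0))
  print([(np.round(d['location'],3),round(d['confidence'],2)) for d in find_in('bar',c)])
E
```

```text
t 5.22 block-frame TCP mm [-167.2  -14.5] tip z 9.1 xang 4.04 zaxis [-0.3 -0.  -1. ] F [ 0.2 -0.2 -1. ] world [465.2  72.7  73.1] q [-0.1  1.  -0.2  1.9  0.2  0.5 -1.9]
t 6.05 block-frame TCP mm [-118.7  -14.5] tip z 7.4 xang 4.07 zaxis [-0. -0. -1.] F [-0.3  0.6  0.3] world [513.6  76.2  71.4] q [-0.2  0.9 -0.1  2.   0.2  0.2 -2. ]
side 0.69 602 [213.50498339 277.18272425]
side 0.55 648 [147.63734568 239.30401235]
[(array([ 0.657, -0.194,  0.047]), 0.94), (array([0.548, 0.113, 0.038]), 0.91)]
scene 0.88 774 [162.61111111 301.09043928]
scene 0.8 315 [221.46031746 243.52698413]
scene 0.19 416 [268.04326923 186.41826923]
[(array([ 0.638, -0.228,  0.046]), 0.92), (array([0.536, 0.072, 0.026]), 0.55)]
```

```bash
python3 -m creep '[[4,0,-0.3,0,0,0,1],[5,0,-0.6,0,0,0,1],[5,0,-0.6,0,0,0,1],[5,0,-0.6,0,0,0,1],[5,0,-0.6,0,0,0,1]]' | grep ft
python3 -m creep '[[5,0,-0.7,0,0,0,1],[5,0,-0.7,0,0,0,1],[5,0,-0.7,0,0,0,1],[5,0,-0.7,0,0,0,1],[5,0,-0.7,0,0,0,1]]' | grep ft; python3 st.py
python3 - <<'E'
from fit import *
snap('side','s5')
for d in find_in('bar','side'):print(np.round(d['location'],3),d['confidence'])
for d in regions_of('bar','side'):
    c=np.argwhere(d['mask']).mean(0)
    if c[0]>180 and c[1]<300 and d['mask'].sum()<1500: print(c,fitbar({'side':d['mask']},[.58,.08,.07],z=.03))
a=cv2.imread('pics/s5.png')[130:280,170:350];cv2.imwrite('pics/c5.png',cv2.resize(a,None,fx=4,fy=4,interpolation=cv2.INTER_CUBIC))
E
```

```text
ft_force: [-1.0, 0.3, 0.4]
ft_force: [-0.5, -0.4, 1.5]
t 7.18 block-frame TCP mm [-70.4 -14.5] tip z 12.2 xang 4.09 zaxis [-0. -0. -1.] F [-0.5 -0.4  1.5] world [561.8  79.6  76.2] q [-0.2  1.  -0.1  1.9  0.2  0.4 -1.9]
[0.599 0.127 0.041] 0.87
[ 0.657 -0.192  0.045] 0.57
[212.31047619 256.97142857] (array([0.59082482, 0.08288314, 0.07702993]), np.float64(220.875))
```

View pics/c5.png

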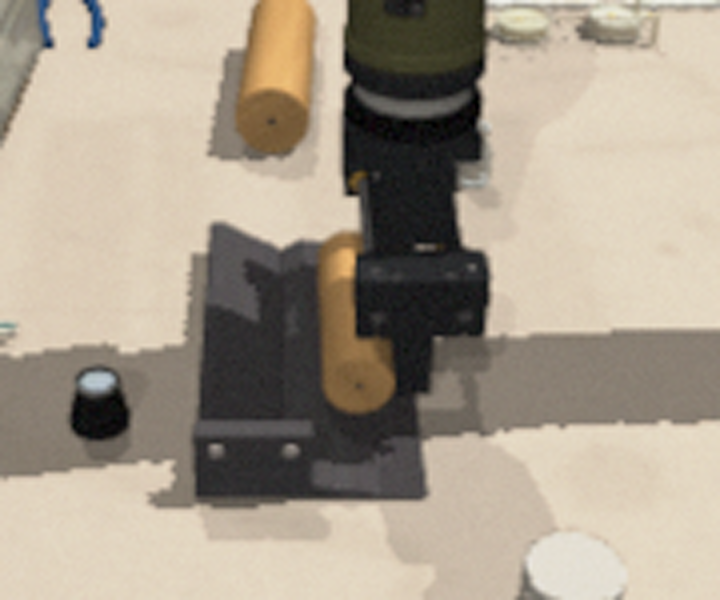

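The bar at crop (355,330) is on the ramp, parallel to the groove and against the fingers. Continuing over the lip.

```bash
python3 -m creep '[[4,0,-0.7,0,0,0,1],[5,0,-0.8,0,0,0,1],[5,0,-0.8,0,0,0,1],[5,0,-0.8,0,0,0,1],[5,0,-0.8,0,0,0,1]]' | grep ft
python3 -m creep '[[4,0,-0.7,0,0,0,1],[4,0,-0.8,0,0,0,1],[3,0,-0.8,0,0,0,1],[0,0,0,0,0,0,1],[0,0,0,0,0,0,1]]' | grep ft; python3 st.py
python3 - <<'E'
from fit import *
snap('side','s6')
for d in regions_of('bar','side'):
    c=np.argwhere(d['mask']).mean(0)
    if c[0]>180 and c[1]<300 and d['mask'].sum()<1500: print(c,d['mask'].sum(),fitbar({'side':d['mask']},[.62,.08,.07],z=.026))
a=cv2.imread('pics/s6.png')[130:280,170:350];cv2.imwrite('pics/c6.png',cv2.resize(a,None,fx=4,fy=4,interpolation=cv2.INTER_CUBIC))
E
```

```text
ft_force: [-0.1, 0.5, 0.5]
ft_force: [0.6, 1.3, -0.0]
t 8.17 block-frame TCP mm [-35.6 -14.4] tip z 17.5 xang 4.08 zaxis [-0. -0. -1.] F [ 0.6  1.3 -0. ] world [596.5  82.1  81.5] q [-0.1  1.  -0.1  1.7  0.2  0.5 -1.9]
[212.94395797 238.94921191] 571 (array([0.6336725 , 0.0825338 , 0.08829051]), np.float64(172.5625))
```

View pics/c6.png

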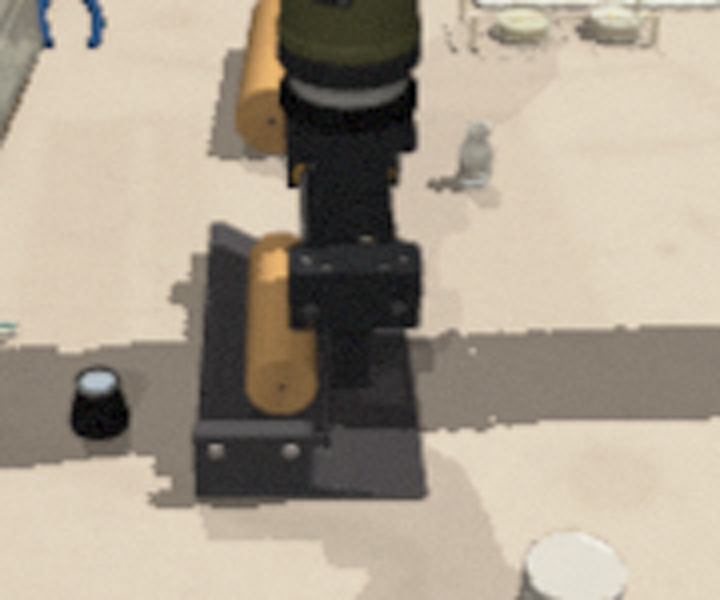

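The bar lies in the groove, crop (280,330), with a gap to the stop plate. Next: retreat, lift, close the fingers and go behind its open end.

```bash
python3 -m creep '[[-6,0,-2,0,0,0,1],[-10,0,-10,0,0,0,1],[0,0,-30,0,0,0,1],[0,0,-30,0,0,0,1],[0,0,0,0,0,0,0]]' 10| grep ft
python3 -m creep '[[5,10,0,0,0,0,0],[11,23,0,0,0,0,0],[11,23,0,0,0,0,0],[11,23,0,0,0,0,0],[11,23,0,0,0,0,0]]' | grep ft
python3 -m creep '[[2,0,0,0,0,0,0],[0,0,0,0,0,0,0],[0,0,0,0,0,0,0],[0,0,0,0,0,0,0],[0,0,0,0,0,0,0]]' | grep -E 'ft|gap';python3 st.py
python3 - <<'E'
from fit import *
M={}
snap('side','s7');snap('scene','e7')
for cam in('side','scene'):
  for d in regions_of('bar',cam):
    c=np.argwhere(d['mask']).mean(0); print(cam,c.round(),d['mask'].sum())
    if c[0]>180 and c[0]<240 and c[1]<300 and d['mask'].sum()<1500:M[cam]=d['mask']; print(fitbar({cam:d['mask']},[.632,.08,.07],z=.026))
a=cv2.imread('pics/e7.png')[130:280,160:340];cv2.imwrite('pics/c7.png',cv2.resize(a,None,fx=4,fy=4,interpolation=cv2.INTER_CUBIC))
E
```

```text
ft_force: [0.4, 0.8, -0.2]
ft_force: [1.1, 0.5, -0.2]
ft_force: [-0.1, -0.0, -0.3]
finger_gap: 0.017
t 9.52 block-frame TCP mm [   0.4 -114.7] tip z 88.4 xang 4.21 zaxis [-0. -0. -1.] F [-0.1 -0.  -0.3] world [639.5 -15.3 152.4] q [ 0.1  0.9 -0.2  1.6  0.2  0.7 -1.7]
scene [163. 301.] 803
scene [203. 224.] 592
(array([0.63344406, 0.0817269 , 0.08231438]), np.float64(48.0))
```

View pics/c7.png

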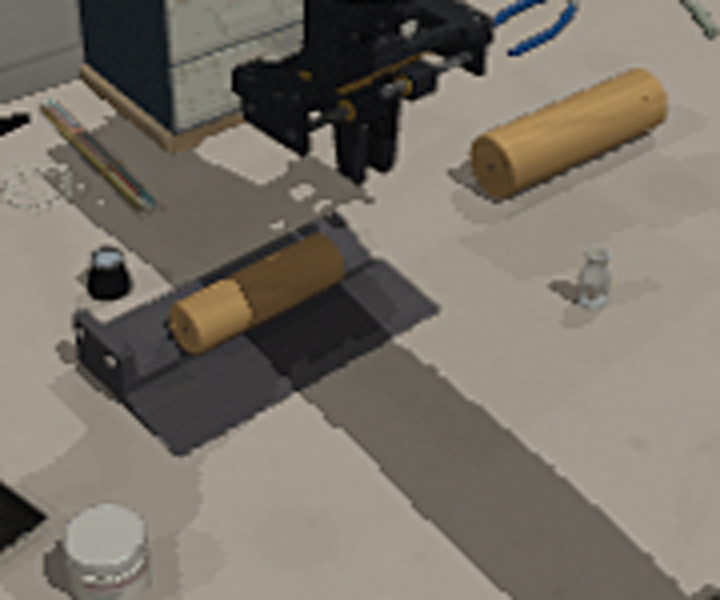

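The bar lies in the groove with its end at crop (185,335), about 50 mm from the stop. Bystanders are in place and the path down behind the end is clear.

```bash
python3 -m creep '[[0,0,15,0,0,0,0],[0,0,20,0,0,0,0],[0,0,20,0,0,0,0],[0,0,16,0,0,0,0],[0,0,0,0,0,0,0]]' | grep -E 'ft|gap';python3 st.py
python3 -m creep '[[0,-3,0,0,0,0,0],[0,-4,0,0,0,0,0],[0,-4,0,0,0,0,0],[0,-4,0,0,0,0,0],[0,-4,0,0,0,0,0]]' | grep -E 'ft|gap'
python3 -m creep '[[0,-4,0,0,0,0,0],[0,-4,0,0,0,0,0],[0,-4,0,0,0,0,0],[0,-4,0,0,0,0,0],[0,-4,0,0,0,0,0]]' | grep -E 'ft'
python3 st.py
python3 - <<'E'
from fit import *
snap('side','s8');snap('scene','e8')
for cam in('side','scene'):
  for d in regions_of('bar',cam):
    c=np.argwhere(d['mask']).mean(0)
    if c[0]>180 and c[0]<240 and c[1]<300 and d['mask'].sum()<1500: print(cam,d['mask'].sum(),fitbar({cam:d['mask']},[.632,.09,.07],z=.026))
E
```

```text
ft_force: [-0.1, -0.8, 0.0]
finger_gap: 0.0003
t 10.13 block-frame TCP mm [  -3.  -116.1] tip z 14.7 xang 4.12 zaxis [-0. -0. -1.] F [-0.1 -0.8  0. ] world [636.2 -17.   78.7] q [ 0.   1.  -0.1  1.6  0.2  0.6 -1.8]
ft_force: [-0.5, -0.7, 0.6]
finger_gap: 0.0008
ft_force: [-0.0, -2.3, 0.3]
t 10.97 block-frame TCP mm [ -0.7 -77.4] tip z 17.8 xang 4.07 zaxis [-0. -0. -1.] F [-0.  -2.3  0.3] world [635.8  21.8  81.8] q [-0.   1.  -0.1  1.6  0.2  0.5 -1.8]
side 684 (array([0.63207772, 0.09535986, 0.0799171 ]), np.float64(93.25))
scene 620 (array([0.63196555, 0.10318221, 0.06992706]), np.float64(43.5625))
```

```bash
python3 -m creep '[[0,-4,0,0,0,0,0],[0,-4,0,0,0,0,0],[0,-4,0,0,0,0,0],[0,-4,0,0,0,0,0],[0,-4,0,0,0,0,0]]' | grep ft
python3 -m creep '[[0,-2,0,0,0,0,0],[0,-1,0,0,0,0,0],[0,-1,0,0,0,0,0],[0,-1,0,0,0,0,0],[0,0,0,0,0,0,0]]' | grep ft
python3 st.py
```

```text
ft_force: [0.3, -0.5, -0.2]
ft_force: [-0.0, 0.2, -0.5]
t 12.00 block-frame TCP mm [ -0.8 -52.4] tip z 17.6 xang 4.09 zaxis [-0. -0. -1.] F [-0.   0.2 -0.5] world [633.9  46.7  81.6] q [-0.1  1.  -0.1  1.6  0.2  0.5 -1.9]
```

```bash
for i in 1; do python3 -m creep '[[0,-1,0,0,0,0,0],[0,-1,0,0,0,0,0],[0,-1,0,0,0,0,0],[0,0,0,0,0,0,0],[0,0,0,0,0,0,0]]' | grep ft
python3 -m creep '[[0,-0.5,0,0,0,0,0],[0,-0.5,0,0,0,0,0],[0,0,0,0,0,0,0],[0,0,0,0,0,0,0],[0,0,0,0,0,0,0]]' | grep ft
python3 -m creep '[[0,-0.5,0,0,0,0,0],[0,-0.5,0,0,0,0,0],[0,0,0,0,0,0,0],[0,0,0,0,0,0,0],[0,0,0,0,0,0,0]]' | grep ft; done
python3 st.py
```

```text
ft_force: [-0.3, -0.8, -0.4]
ft_force: [0.4, -1.2, 0.5]
ft_force: [0.3, -0.0, 0.5]
t 13.25 block-frame TCP mm [ -0.8 -47.4] tip z 17.6 xang 4.09 zaxis [-0. -0. -1.] F [ 0.3 -0.   0.5] world [633.6  51.7  81.6] q [-0.1  1.  -0.1  1.6  0.2  0.5 -1.9]
```

```bash
python3 -m creep '[[0,-1,0,0,0,0,0],[0,0,0,0,0,0,0],[0,0,0,0,0,0,0],[0,0,0,0,0,0,0],[0,0,0,0,0,0,0]]' | grep ft
python3 -m creep '[[0,-1,0,0,0,0,0],[0,0,0,0,0,0,0],[0,0,0,0,0,0,0],[0,0,0,0,0,0,0],[0,0,0,0,0,0,0]]' | grep ft
python3 - <<'E'
from fit import *
snap('side','s9');snap('scene','e9')
for cam in('side','scene'):
  for d in regions_of('bar',cam):
    c=np.argwhere(d['mask']).mean(0)
    if c[0]>180 and c[0]<240 and c[1]<300 and d['mask'].sum()<1500: print(cam,d['mask'].sum(),fitbar({cam:d['mask']},[.632,.12,.07],z=.026))
a=cv2.imread('pics/e9.png')[170:260,150:270];b=cv2.imread('pics/s9.png')[170:260,190:310]
cv2.imwrite('pics/c9.png',cv2.resize(np.vstack([a,b]),None,fx=3.3,fy=3.3,interpolation=cv2.INTER_CUBIC))
E
python3 st.py
```

```text
ft_force: [-0.2, -1.3, -0.3]
ft_force: [-0.8, -3.6, 1.5]
side 498 (array([0.63382748, 0.0908889 , 0.10272763]), np.float64(266.8125))
scene 578 (array([0.63018422, 0.12611642, 0.12216811]), np.float64(96.9375))
t 14.28 block-frame TCP mm [ -0.8 -46.2] tip z 17.6 xang 4.06 zaxis [-0. -0. -1.] F [ 1.2 -5.2  1. ] world [633.5  52.9  81.6] q [-0.1  1.  -0.1  1.6  0.2  0.5 -1.9]
```

View pics/c9.png

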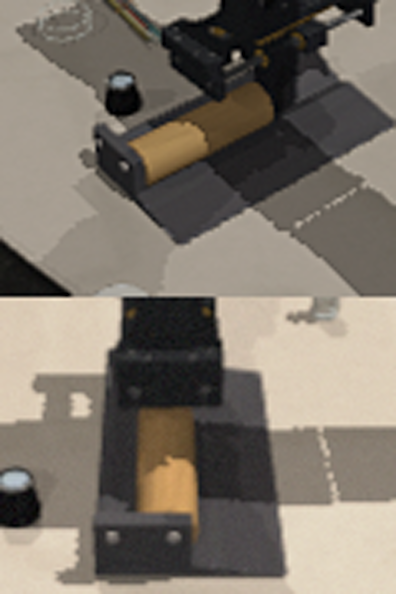

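The bar's end appears to meet the stop at crop (135,165), and the force has begun to rise. One more millimetre to confirm.

```bash
python3 -m creep '[[0,-0.7,0,0,0,0,0],[0,0,0,0,0,0,0],[0,0,0,0,0,0,0],[0,0,0,0,0,0,0],[0,0,0,0,0,0,0]]' | grep ft
python3 st.py
```

```text
ft_force: [0.4, -6.8, -0.5]
t 14.70 block-frame TCP mm [ -0.8 -46.1] tip z 17.7 xang 4.04 zaxis [-0. -0. -1.] F [ 0.4 -6.8 -0.5] world [633.5  52.9  81.7] q [-0.1  1.  -0.1  1.6  0.2  0.5 -1.9]
```

The tool no longer advances while the force builds, so the bar is against the stop. Now I'll back off and lift away.

```bash
python3 -m creep '[[0,1,0,0,0,0,0],[0,2,0,0,0,0,0],[0,6,0,0,0,0,0],[0,12,0,0,0,0,0],[0,12,0,0,0,0,0]]' | grep ft
python3 -m creep '[[0,15,-10,0,0,0,0],[0,15,-30,0,0,0,0],[0,20,-40,0,0,0,0],[0,20,-40,0,0,0,0],[0,20,-20,0,0,0,0]]' | grep ft
python3 -m creep '[[0,0,-20,0,0,0,0],[0,30,0,0,0,0,0],[0,30,0,0,0,0,0],[0,30,0,0,0,0,0],[0,0,0,0,0,0,0]]' | grep ft
python3 - <<'E'
from fit import *
snap('side','s10');snap('scene','e10')
for cam in('side','scene'):
  for d in regions_of('bar',cam):
    c=np.argwhere(d['mask']).mean(0)
    if c[0]>180 and c[0]<240 and c[1]<300 and d['mask'].sum()<1500: print(cam,d['mask'].sum(),fitbar({cam:d['mask']},[.63,.133,.07],z=.026))
  for q in('jar','vial','eyepiece'): print(q,[np.round(d['location'],3) for d in find_in(q,cam)[:1]])
a=cv2.imread('pics/e10.png')[150:290,150:320];b=cv2.imread('pics/s10.png')[150:290,170:340]
cv2.imwrite('pics/c10.png',cv2.resize(np.hstack([a,b]),None,fx=2.35,fy=2.35,interpolation=cv2.INTER_CUBIC))
E
python3 st.py
```

```text
ft_force: [-0.7, 0.5, 0.1]
ft_force: [0.8, -0.5, -0.4]
ft_force: [-0.2, -1.3, -1.1]
side 583 (array([0.63168236, 0.09869651, 0.08333525]), np.float64(196.625))
jar []
vial [array([0.606, 0.128, 0.009])]
eyepiece [array([0.724, 0.165, 0.017])]
scene 633 (array([0.62943768, 0.12518338, 0.06537317]), np.float64(71.75))
jar [array([0.472, 0.295, 0.041])]
vial [array([ 0.498, -0.122,  0.027])]
eyepiece [array([0.722, 0.163, 0.022])]
t 16.45 block-frame TCP mm [   3.4 -253.7] tip z 172.6 xang 4.17 zaxis [-0. -0. -1.] F [-0.6 -0.1  1.1] world [ 652.4 -153.8  236.6] q [ 0.3  0.8 -0.2  1.4  0.2  0.9 -1.5]
```

View pics/c10.png

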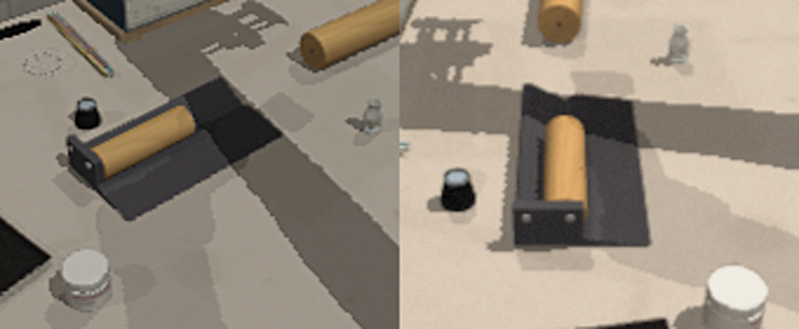

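The bar sits in the groove with its end at the stop plate (left half, about (100,160)). Jar, vial and loupe are unmoved and the robot is clear.

```bash
python3 -c "
from station import workorder;print(workorder.finish_job())"
```

```text
the job is handed in; nothing more can be done
None
```

The smaller bar was rolled up the ramp into the groove and slid along until it touched the end stop. The jar, vial and loupe were left standing where they were, and the job is handed in at about 17 s on the robot clock.

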